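# Sweep the mortar chips off the board

### The job

Take the scraper block by its rib and sweep all five mortar chips off the board into the empty steel dust tray at its end, pushing them with the block and never touching them with the gripper. Keep hold of the block until every chip is in the tray, then stand it flat on its foot on the cleared board, inside the rims, and let go. Leave the paint tin alone.

Things in the scene. Friction and masses are not known exactly. Their poses are not given: they have to be found in the camera images.
- scraper: Wooden scraper block, loose, 0.25 kg: a flat foot 110 (its x) x 50 (its y) x 20 mm high with steel edges along its two long sides, and on the foot an upright rib to hold it by, 85 (x) x 24 (y) mm, centred, from 20 to 66 mm above the underside. Origin: centre of the underside; z up. It starts on its foot on the table, to the left or right of the board.
- board: Mortar board, fixed: a plywood panel 224 (its x) x 250 (its y) mm whose top face is 54 mm above the table. Rims 12 mm wide stand 8 mm above the top face along its near and far sides (-x and +x), leaving 200 mm clear between them; its two ends (-y and +y) have no rim. Origin: centre of the underside, on the table; z up.
- tray: Dust tray, fixed: an empty open sheet-steel tray 220 (its x) x 95 (its y) x 40 mm high, walls 3 mm, standing against one end of the board (left or right), 3 mm from it and square with it. Origin: centre of the underside, on the table; z up.
- drawer: Dark wooden drawer holding brass window fittings, fixed, 220 x 95 x 44 mm high, standing against the other end of the board. Not a place for chips. Origin: centre of the underside.
- tin: Closed paint tin, loose, 80 mm across and 100 mm high, on the table on the side of the board where the scraper block is not. Bystander. Origin: centre of the underside.
- chip1: Grey mortar chip, loose, an irregular flat lump about 26 x 19 x 12 mm, 10 to 17 g, lying on the board. Origin: centre of the face it starts on.
- chip2: Grey mortar chip, loose, an irregular flat lump about 22 x 20 x 14 mm, 10 to 17 g, lying on the board. Origin: centre of the face it starts on.
- chip3: Grey mortar chip, loose, an irregular flat lump about 28 x 16 x 11 mm, 10 to 17 g, lying on the board. Origin: centre of the face it starts on.
- chip4: Grey mortar chip, loose, an irregular flat lump about 24 x 18 x 13 mm, 10 to 17 g, lying on the board. Origin: centre of the face it starts on.
- chip5: Grey mortar chip, loose, an irregular flat lump about 20 x 20 x 11 mm, 10 to 17 g, lying on the board. Origin: centre of the face it starts on.

How it is judged:
By the outcome, as a careful person would: the job done as asked, in the order asked, and still so for the second after the job is handed in, with the robot touching nothing.
It also fails if it takes over 58 s, if anything falls off the work surface, if the arm or the gripper's body presses on something with over 40 N, if the wrist force passes 120 N, or if a joint passes its speed limit or range.

### The arm

A 6-joint arm with a two-finger parallel gripper is mounted at the origin on the work surface. World frame = base frame: x ahead of the robot, y to its left, z up, the work surface at z = 0. Lengths are in mm, angles in degrees, forces in N, time in s.
With the tool pointing down it reaches from about 325 to 775 mm from the base axis. Payload 9.3 kg.
Tool frame: the origin (TCP) lies at the very end of the fingers, on their centre line; the grasp point (between the pads) lies 19 mm behind it; z points along the fingers, y is the direction in which the jaws open and shut (so a half turn about z gives the same grasp; the last joint's range is limited). The gripper opens to 85 mm and grips with 20 to 120 N. Pads are 22 mm wide; open, the fingers measure 114 mm over their backs; the gripper's body (76 mm by 85 mm) begins 54 mm behind the grasp point. The pads swing forward as they close: fully open they stand 13 mm farther back than shut.
Start: joints at [57.204, 14.817, 1.232, 76.415, 0, 81.257], TCP at [224.169, 502.24, 231.279] pointing down, gripper open.
Joint ranges: [-174.27, 174.27], [-52.1, 104.24], [-59.71, 78.15], [-110.17, 111.67], [-87.03, 83.33], [-180, 180]. Speed limits (degrees/s): [127.2, 127.2, 159.86, 180, 180, 180].

### API

Orientations are given as a 3x3 rotation matrix whose columns are the frame's x, y, z axes.
In Python, from plant import r gives the robot as it stands.
- The arm moves only by the tool arm_command, never from a script. Its argument "plan" is a list of rows, each a list of 3 entries, a list of its own where there are three numbers: the shift along the tool's x, y, z in mm, then the turn, a rotation vector about the tool's x, y, z in degrees, then the finger opening in mm, from 0 to 85.4. A call has 1 to 8 rows; each row is the pose to reach, as a shift and turn from the pose measured when the call began, along the tool's axes at that moment; what a row does not reach only later rows make up. A row lasts 1/12 s, in which the tool goes at most 41.7 mm and 7.16 degrees, less where a joint would pass 70% of its speed; a pose out of reach is approached as far as the arm can. A call with a gripper value outside its range is refused whole. The fingers move at their own pace and stop on an object; "force" is the grip in N (left out, the last holds). Time passes only in rows, so rows that repeat a pose let the fingers close. It gives the time, the measured TCP pose, the force and the opening at its end, in the units of the state.
- r.get_state(): the state, without advancing time (a new reading comes with each control period).
- r.grab_frame(name): name is "scene" or "side" or "wrist"; returns the picture (420x560x3 uint8, blue, green, red); there is no depth.
- r.get_calibration(name): a dict with "fovy" (degrees; the focal length in pixels is half the picture's height over the tangent of half this angle, whatever the lens; pixels are square), "cx", "cy" (the principal point, pixels), "xyz" and "orientation" of the camera in the world; the wrist camera has in their place "hand_eye" (4x4, takes a point from camera to tool coordinates, whose origin is the TCP and whose axes are the flange's). Camera axes: x right, y down, z forward; pixel columns grow to the right and rows downward; lengths in mm; the calibration is good to about 2 mm. A picture is of the moment at which its call begins: read the wrist's pose just before it. get_calibration takes no time and is no camera call.
- r.job_done(): hands the job in, once; it reports no verdict.
The state is a dict: "t": time; "joint_positions": joint angles; "joint_velocities": joint speeds; "joint_torque": joint torques, N m; "position": TCP position; "tcp_rot": TCP orientation; "wrist_force": force on the tool from outside, world axes, zero at the start; "ft_torque": the same for the moment, N m; "width": finger opening in mm.
Only numpy, scipy, OpenCV 4.12 (cv2) and the standard library are available. Lean on these libraries where they do the work, as an engineer would, in place of code of your own. Each camera call takes 0.05 s, during which the arm holds its last target. There are 200 camera calls.

## Working session

There is one attempt and no reset: what is moved stays moved. The work goes in short steps, Python scripts to look and compute and a tool call to move; the robot and the scene stay as the last step left them, time stands still between calls to the robot, and variables do not carry over. Pictures are saved under pics/ and viewed, about 8 in all and at most 12, crops included, and the job is handed in when it is done.

Besides the shell and the picture viewer there is one more tool, called as a command line: name --argument value ..., lists and objects as JSON in quotes. arm_command: Moves the arm, as the interface text tells. Its arguments: {"type":"object","properties":{"plan":{"type":"array","items":{"type":"array"}},"force":{"type":"number"}},"required":["plan"]}

```bash
mkdir -p pics; ls
python3 - <<'E'
from plant import r
import cv2,numpy as np
np.set_printoptions(precision=2,suppress=True)
s=r.get_state();print(s['t'],s['position'],s['tcp_rot'],s['width'])
for n in("scene","side","wrist"):
    c=r.get_calibration(n);print(n,c)
a=r.grab_frame("scene");b=r.grab_frame("side");
cv2.imwrite("pics/scene0.png",a);cv2.imwrite("pics/side0.png",b)
E
```

```text
pics
0.0 [224.03 502.01 230.67] [[-0.91  0.41 -0.  ]
 [ 0.41  0.91 -0.  ]
 [ 0.   -0.   -1.  ]] 85.27985490103262
scene {'fovy': 57.28417895362173, 'cx': 289.7050544652239, 'cy': 209.38010541830045, 'xyz': array([1067.28, -601.85,  532.51]), 'orientation': array([[ 0.78,  0.32, -0.53],
       [ 0.62, -0.4 ,  0.67],
       [ 0.  , -0.86, -0.51]])}
side {'fovy': 51.80865309369449, 'cx': 280.76027023532464, 'cy': 206.1538573784164, 'xyz': array([537.82, 797.67, 672.66]), 'orientation': array([[-1.  , -0.04,  0.05],
       [-0.06,  0.61, -0.79],
       [-0.  , -0.79, -0.61]])}
wrist {'fovy': 67.13726362451234, 'cx': 281.13865849470034, 'cy': 211.9068957007031, 'hand_eye': array([[  -0.  ,   -0.95,   -0.31,   79.99],
       [   1.  ,   -0.  ,   -0.  ,    0.11],
       [  -0.  ,   -0.31,    0.95, -142.17],
       [   0.  ,    0.  ,    0.  ,    1.  ]])}
```

View pics/scene0.png

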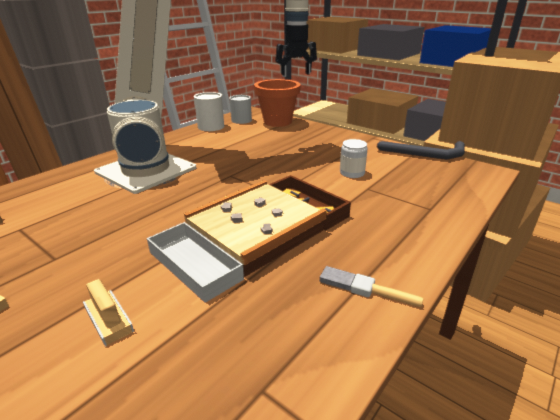

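View pics/side0.png

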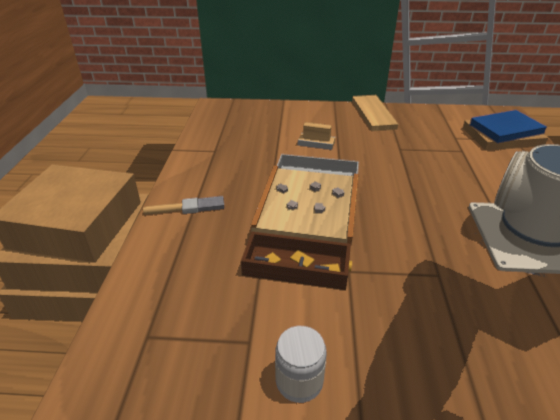

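The tray is at the right (-y) end of the board. The scraper lies beyond it, at scene (108,315) and side (317,137). The five chips are around side (282–338, 186–208), and the tin is on the +y side.

```bash
cat > h.py <<'E'
import numpy as np,cv2
from plant import r
np.set_printoptions(precision=1,suppress=True)
def cam(n,s=None):
    c=r.get_calibration(n);f=210/np.tan(np.radians(c['fovy']/2))
    if n!="wrist": return f,c['cx'],c['cy'],np.array(c['xyz']),np.array(c['orientation'])
    R=np.array(s['tcp_rot']);H=np.array(c['hand_eye'])
    return f,c['cx'],c['cy'],np.array(s['position'])+R@H[:3,3],R@H[:3,:3]
def pt(c,u,v,z):
    f,cx,cy,p,R=c;d=R@np.array([(u-cx)/f,(v-cy)/f,1]);return p+d*(z-p[2])/d[2]
def px(c,P):
    f,cx,cy,p,R=c;q=R.T@(np.array(P)-p);return np.array([f*q[0]/q[2]+cx,f*q[1]/q[2]+cy])
E
python3 - <<'E'
from h import *
a=cam("scene");b=cam("side")
print("chips side",[pt(b,*q,60)[:2] for q in[(282,187),(315,186),(338,192),(292,205),(319,208)]])
print("chips scene",[pt(a,*q,60)[:2] for q in[(226,206),(237,217),(260,202),(277,212),(267,228)]])
print("tray top far corners side",pt(b,282,158,40),pt(b,359,160,40))
print("tray near -y corners scene",pt(a,149,237,40),pt(a,212,282,40), pt(a,240,262,40))
print("rib top scene",pt(a,90,286,66),pt(a,108,281,66),pt(a,118,318,66)); print("rib top side",pt(b,304,124,66),pt(b,331,126,66))
print("tin",pt(b,301,345,100),pt(a,354,147,100))
E
```

```text
chips side [array([591. , -80.7]), array([509.4, -90.3]), array([453.4, -68.1]), array([563.1,  -8.6]), array([500. ,  -1.1])]
chips scene [array([448.6, -67.4]), array([505.2, -86.5]), array([500.1,  -1.8]), array([563.4, -12.1]), array([589.7, -77.9])]
tray top far corners side [ 601.5 -252.2   40. ] [ 385.6 -255.1   40. ]
tray near -y corners scene [ 387.7 -245.6   40. ] [ 609.1 -258.8   40. ] [ 608.3 -183.    40. ]
rib top scene [ 472.  -417.9   66. ] [ 484.7 -391.2   66. ] [ 579.7 -428.1   66. ]
rib top side [ 543.8 -414.6   66. ] [ 461.3 -406.4   66. ]
tin [532.3 398.3 100. ] [546.5 368.2 100. ]
```

arm_command --plan '[[[-464,-384,-70],[0,0,-24],85],[[-464,-384,-70],[0,0,-24],85],[[-464,-384,-70],[0,0,-24],85],[[-464,-384,-70],[0,0,-24],85],[[-464,-384,-70],[0,0,-24],85],[[-464,-384,-70],[0,0,-24],85],[[-464,-384,-70],[0,0,-24],85],[[-464,-384,-70],[0,0,-24],85]]'

```text
t: 0.77
position: [367.1, 212.2, 268.8]
tcp_rot: [[-1.0, 0.0, -0.001], [0.0, 1.0, -0.001], [0.001, -0.001, -1.0]]
wrist_force: [1.7, 1.2, 0.3]
width: 85.3
```

arm_command --plan '[[[-123,-312,-31],[0,0,0],85],[[-123,-312,-31],[0,0,0],85],[[-123,-312,-31],[0,0,0],85],[[-123,-312,-31],[0,0,0],85],[[-123,-312,-31],[0,0,0],85],[[-123,-312,-31],[0,0,0],85],[[-123,-312,-31],[0,0,0],85],[[-123,-312,-31],[0,0,0],85]]'

```text
t: 1.43
position: [488.2, -97.1, 299.6]
tcp_rot: [[-1.0, 0.001, -0.001], [0.001, 1.0, -0.001], [0.001, -0.001, -1.0]]
wrist_force: [0.2, 0.5, 0.5]
width: 85.0
```

Run:
```python
from h import *
s=r.get_state();a=r.grab_frame("wrist");c=cam("wrist",s);print(s['t'],s['position'])
np.savez("w1.npz",p=s['position'],R=s['tcp_rot']);cv2.imwrite("pics/w1.png",a)
```

```text
1.4333 [488.2 -97.1 299.6]
```

View pics/w1.png

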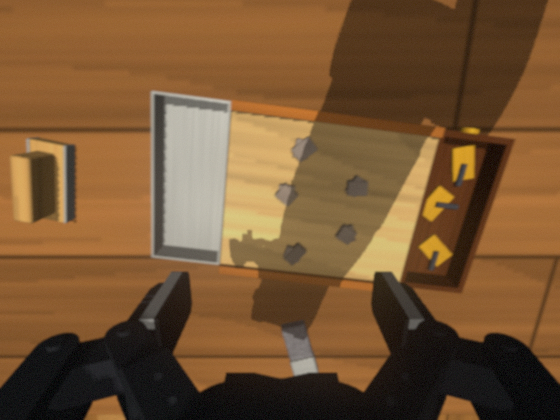

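Run:
```python
from h import *
d=np.load("w1.npz");c=cam("wrist",{'position':d['p'],'tcp_rot':d['R']})
g=lambda n,z,*q:print(n,*[pt(c,*k,z)[:2] for k in q])
g("tray top corners",40,(152,92),(231,102),(153,258),(219,265))
g("board end +y (z54)",54,(437,138),(402,281)); g("board end -y",54,(230,113),(221,262))
g("near rim outer",62,(231,101),(440,127)); g("far rim outer",62,(219,266),(400,283))
g("chips",60,(304,148),(286,194),(357,187),(346,233),(294,253))
g("rib top",66,(12,155),(52,152),(32,222),(52,212)); g("foot right edge",20,(73,146),(75,221))
```

```text
tray top corners [ 389.8 -250.7] [ 401.2 -157.4] [ 607.9 -277.5] [ 619.  -185.5]
board end +y (z54) [442.7  89.4] [636.7  70.2]
board end -y [ 413.6 -157.1] [ 607.1 -179.4]
near rim outer [ 400.5 -154. ] [429.5  87.1]
far rim outer [ 608.9 -180.7] [635.1  64.4]
chips [453.5 -70.1] [510.1 -91.3] [501.2  -3.5] [562.5 -13.3] [590.9 -80.5]
rib top [ 460.4 -415.2] [ 456.9 -367.1] [ 544.5 -412.4] [ 531.3 -384. ]
foot right edge [ 455.1 -370.8] [ 559.8 -389.6]
```

arm_command --plan '[[[-17,-303,70],[0,0,8],85],[[-17,-303,70],[0,0,8],85],[[-17,-303,70],[0,0,8],85],[[-17,-303,70],[0,0,8],85],[[-17,-303,70],[0,0,8],85],[[-17,-303,70],[0,0,8],85],[[-17,-303,70],[0,0,8],85],[[-17,-303,70],[0,0,8],85]]'

```text
t: 2.15
position: [506.0, -409.5, 227.9]
tcp_rot: [[-0.989, 0.145, -0.002], [0.145, 0.989, -0.003], [0.002, -0.003, -1.0]]
wrist_force: [-0.6, 1.0, 0.1]
width: 84.9
```

Run:
```python
from h import *
s=r.get_state();a=r.grab_frame("wrist");print(s['t'],s['position'],s['tcp_rot'],s['joint_positions'])
np.savez("w2.npz",p=s['position'],R=s['tcp_rot']);cv2.imwrite("pics/w2.png",a)
```

```text
2.15 [ 506.  -409.5  227.9] [[-1.   0.1 -0. ]
 [ 0.1  1.  -0. ]
 [ 0.  -0.  -1. ]] [-46.3  25.   16.1  81.   -0.2 -38. ]
```

View pics/w2.png

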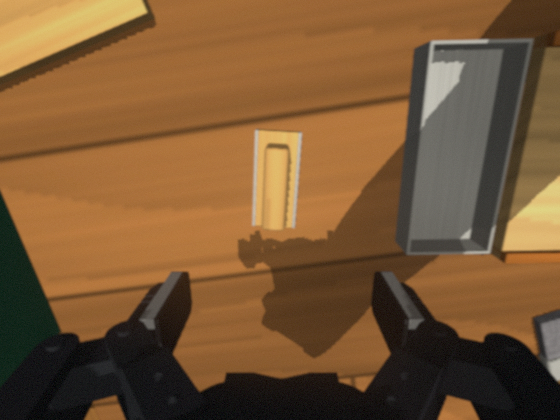

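Run:
```python
from h import *
d=np.load("w2.npz");c=cam("wrist",{'position':d['p'],'tcp_rot':d['R']})
F=np.array([pt(c,*k,20)[:2] for k in((256,130),(301,132),(296,228),(253,227))])
print(F,F.mean(0)); e=(F[2]+F[3]-F[0]-F[1])/2;print(np.linalg.norm(e),np.degrees(np.arctan2(e[1],e[0])),np.linalg.norm(F[1]-F[0]))
R=np.array([pt(c,*k,66)[:2] for k in((265,150),(287,150),(287,228),(262,228))]);print(R,R.mean(0))
print(np.degrees(np.arctan2(d['R'][1,1],d['R'][0,1]))-90)
t=[pt(c,*k,40)[:2] for k in((430,43),(531,40),(490,252),(404,250))];print("tray",t,np.mean(t,0))
dl=np.r_[F.mean(0)-d['p'][:2],25-d['p'][2]];print("shift",d['R'].T@dl)
```

```text
[[ 444.9 -428.4]
 [ 454.  -380.8]
 [ 562.7 -400.6]
 [ 554.1 -450.8]] [ 503.9 -415.2]
111.00553969618396 -10.974723294845429 48.39768024100396
[[ 462.  -419. ]
 [ 465.1 -398.3]
 [ 543.6 -409.4]
 [ 539.9 -434.8]] [ 502.6 -415.4]
-8.322978732615624
tray [array([ 389.9, -252.4]), array([ 401.1, -159.6]), array([ 616.2, -184.9]), array([ 599.5, -282. ])] [ 501.6 -219.7]
shift [  0.9  -5.3 203. ]
```

arm_command --plan '[[[1,-5,40],[0,0,2.5],85],[[1,-5,80],[0,0,2.5],85],[[1,-5,120],[0,0,2.5],85],[[1,-5,150],[0,0,2.5],85],[[1,-5,175],[0,0,2.5],85],[[1,-5,192],[0,0,2.5],85],[[1,-5,202],[0,0,2.5],85],[[1,-5,202],[0,0,2.5],85]]'

```text
t: 2.87
position: [502.4, -417.0, 21.4]
tcp_rot: [[-0.982, 0.19, -0.006], [0.19, 0.982, 0.001], [0.006, -0.0, -1.0]]
wrist_force: [-0.3, -0.2, -0.4]
width: 85.0
```

arm_command --plan '[[[0,0,0],[0,0,0],10],[[0,0,0],[0,0,0],10],[[0,0,0],[0,0,0],10],[[0,0,0],[0,0,0],10],[[0,0,0],[0,0,0],10],[[0,0,0],[0,0,0],10],[[0,0,0],[0,0,0],10],[[0,0,0],[0,0,0],10]]' --force 70

```text
t: 3.53
position: [502.8, -417.4, 22.5]
tcp_rot: [[-0.982, 0.19, -0.005], [0.19, 0.982, -0.0], [0.005, -0.001, -1.0]]
wrist_force: [-0.4, -0.2, 6.5]
width: 23.3
```

arm_command --plan '[[[0,0,-30],[0,0,0],10],[[0,0,-70],[0,0,0],10],[[0,0,-105],[0,0,0],10],[[3,15,-110],[0,0,0],10],[[10,45,-110],[0,0,-2],10],[[18,83,-110],[0,0,-4],10],[[26,121,-110],[0,0,-4],10],[[34,159,-110],[0,0,-4],10]]'

```text
t: 4.2
position: [499.3, -253.0, 131.9]
tcp_rot: [[-0.993, 0.122, -0.006], [0.122, 0.993, 0.0], [0.006, -0.001, -1.0]]
wrist_force: [1.1, -0.1, -2.3]
width: 23.3
```

arm_command --plan '[[[5,40,0],[0,0,0],10],[[11,80,0],[0,0,0],10],[[17,121,0],[0,0,0],10],[[23,162,0],[0,0,0],10],[[29,203,0],[0,0,0],10],[[35,244,0],[0,0,0],10],[[40,280,0],[0,0,0],10],[[42,301,0],[0,0,0],10]]'

```text
t: 4.87
position: [492.9, 54.4, 131.7]
tcp_rot: [[-0.993, 0.119, -0.006], [0.119, 0.993, 0.001], [0.006, 0.0, -1.0]]
wrist_force: [-0.5, 0.1, -3.1]
width: 23.5
```

arm_command --plan '[[[0,0,10],[0,0,0],10],[[0,0,22],[0,0,0],10],[[0,0,31],[0,0,0],10],[[0,0,36],[0,0,0],10],[[0,0,38],[0,0,0],10],[[0,0,38],[0,0,0],10]]'

```text
t: 5.37
position: [492.4, 54.0, 93.2]
tcp_rot: [[-0.993, 0.12, -0.007], [0.12, 0.993, 0.001], [0.007, 0.0, -1.0]]
wrist_force: [-0.7, 0.3, -2.5]
width: 23.2
```

Run:
```python
from h import *
s=r.get_state();a=r.grab_frame("wrist");b=r.grab_frame("side");print(s['t'],s['position'],s['wrist_force'])
np.savez("w3.npz",p=s['position'],R=s['tcp_rot'])
c=cv2.resize(b[110:290,200:420],None,fx=2.2,fy=2.2,interpolation=cv2.INTER_CUBIC)
a=cv2.resize(a[:,80:480],(300,315))
m=np.zeros((396,484+300,3),np.uint8);m[:,:484]=c;m[:315,484:]=a;cv2.imwrite("pics/w3.png",m)
```

```text
5.3667 [492.4  54.   93.2] [-0.7  0.3 -2.5]
```

View pics/w3.png

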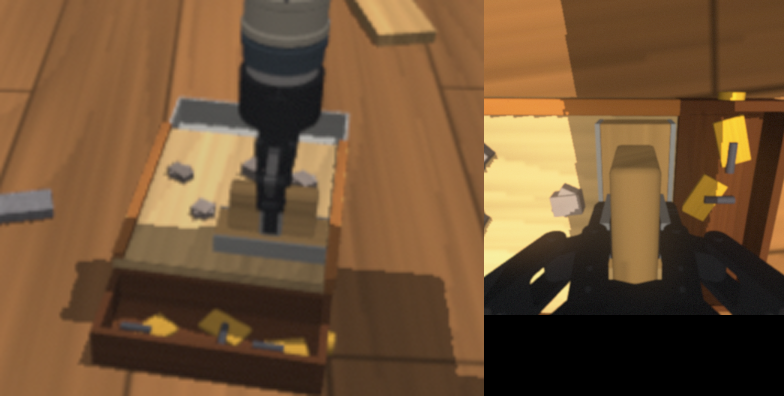

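Run:
```python
from h import *
d=np.load("w3.npz");c=cam("wrist",{'position':d['p'],'tcp_rot':d['R']})
a=np.radians(-6.8);E=np.array([[np.cos(a),np.sin(a)],[-np.sin(a),np.cos(a)]])
g=lambda u,v,z:E@(pt(c,(u-484)*4/3+80,v*4/3,z)[:2]-[523,-45])
print("foot end",g(597,122,90.7),g(674,122,90.7))
print("rim outer",g(520,99,62),g(600,98,62),"rim inner",g(520,115,62),g(660,115,62),"board end",g(678,200,54))
print("chip front right",g(583,200,60),"chip c",g(567,200,60),"tcp",E@(d['p'][:2]-[523,-45]))
```

```text
foot end [-98.2  71.7] [-98.1 118.9]
rim outer [-110.3   13.2] [-110.8   70.2] rim inner [-99.   11.5] [-98.7 113.2] board end [-25.8 131.5]
chip front right [-29.2  52. ] chip c [-29.2  38.8] tcp [-42.1  94.7]
```

arm_command --plan '[[[-4,0,2],[0,0,0],10],[[-4,0,6],[0,0,0],10],[[-4,0,10],[0,0,0],10],[[-4,0,13],[0,0,0],10],[[-4,0,14.5],[0,0,0],10],[[-4,0,15],[0,0,0],10],[[-4,0,15],[0,0,0],10]]'

```text
t: 6.05
position: [496.6, 53.6, 78.7]
tcp_rot: [[-0.993, 0.12, -0.006], [0.12, 0.993, 0.001], [0.006, 0.0, -1.0]]
wrist_force: [-0.4, 0.3, -2.0]
width: 23.4
```

arm_command --plan '[[[0,-5,1],[0,0,0],10],[[0,-14,1],[0,0,0],10],[[0,-26,1],[0,0,0],10],[[0,-38,1],[0,0,0],10],[[0,-50,1],[0,0,0],10],[[0,-62,1],[0,0,0],10],[[0,-74,1],[0,0,0],10],[[0,-86,1],[0,0,0],10]]'

```text
t: 6.72
position: [486.1, -33.3, 77.8]
tcp_rot: [[-0.993, 0.121, -0.006], [0.121, 0.993, 0.001], [0.006, 0.0, -1.0]]
wrist_force: [-1.0, -0.3, -2.2]
width: 23.2
```

arm_command --plan '[[[0,-12,0],[0,0,0],10],[[0,-24,0],[0,0,0],10],[[0,-36,0],[0,0,0],10],[[0,-48,0],[0,0,0],10],[[0,-60,0],[0,0,0],10],[[0,-72,0],[0,0,0],10],[[0,-84,0],[0,0,0],10],[[0,-90,0],[0,0,0],10]]'

```text
t: 7.38
position: [475.1, -124.3, 77.8]
tcp_rot: [[-0.993, 0.121, -0.006], [0.121, 0.993, 0.0], [0.006, -0.0, -1.0]]
wrist_force: [0.2, 0.4, -1.8]
width: 23.0
```

arm_command --plan '[[[0,-8,0],[0,0,0],10],[[0,-17,0],[0,0,0],10],[[0,-26,0],[0,0,0],10],[[0,-33,0],[0,0,0],10],[[0,-37,0],[0,0,0],10],[[0,-37,0],[0,0,0],10],[[0,-37,-12],[0,0,0],10],[[0,-37,-35],[0,0,0],10]]'

```text
t: 8.05
position: [469.4, -160.2, 111.1]
tcp_rot: [[-0.993, 0.122, -0.01], [0.122, 0.993, 0.003], [0.011, 0.002, -1.0]]
wrist_force: [-0.5, -0.6, -3.1]
width: 23.5
```

Run:
```python
from h import *
s=r.get_state();a=r.grab_frame("wrist");b=r.grab_frame("scene");print(s['t'],s['position'],s['wrist_force'])
np.savez("w4.npz",p=s['position'],R=s['tcp_rot'])
c=cv2.resize(b[150:310,140:360],None,fx=2.2,fy=2.2,interpolation=cv2.INTER_CUBIC)
a=cv2.resize(a[:,80:480],(300,315))
m=np.zeros((352,484+300,3),np.uint8);m[:,:484]=c;m[:315,484:]=a;cv2.imwrite("pics/w4.png",m)
```

```text
8.05 [ 469.4 -160.2  111.1] [-0.5 -0.6 -3.1]
```

View pics/w4.png

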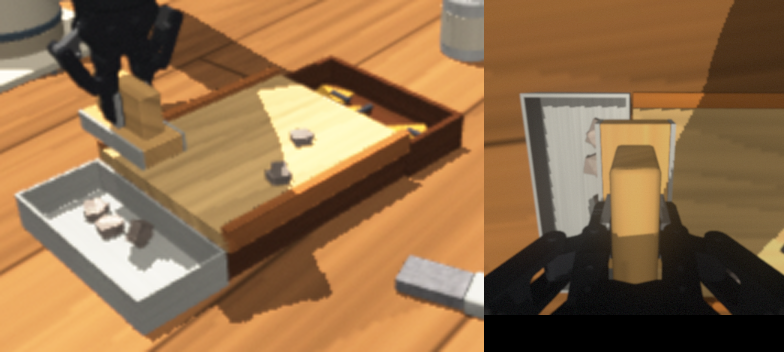

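Three chips are in the tray. Two remain on the far side of the board, at mosaic (301,135) and (279,173).

arm_command --plan '[[[-6,17,-10],[0,0,0],10],[[-18,50,-12],[0,0,0],10],[[-31,87,-12],[0,0,0],10],[[-45,125,-12],[0,0,0],10],[[-58,162,-12],[0,0,0],10],[[-70,195,-12],[0,0,0],10],[[-77,213,-12],[0,0,0],10],[[-77,213,-8],[0,0,0],10]]'

```text
t: 8.82
position: [575.9, 44.6, 122.4]
tcp_rot: [[-0.993, 0.117, -0.001], [0.117, 0.993, -0.0], [0.001, -0.001, -1.0]]
wrist_force: [-0.6, 0.2, -2.6]
width: 23.3
```

arm_command --plan '[[[0,0,8],[0,0,0],10],[[0,0,18],[0,0,0],10],[[0,0,28],[0,0,0],10],[[0,0,34],[0,0,0],10],[[0,0,37],[0,0,0],10],[[0,0,38],[0,0,0],10],[[0,0,38],[0,0,0],10]]'

```text
t: 9.4
position: [575.8, 44.1, 84.3]
tcp_rot: [[-0.993, 0.118, -0.001], [0.118, 0.993, -0.0], [0.001, -0.001, -1.0]]
wrist_force: [-0.6, -0.6, -1.6]
width: 23.1
```

arm_command --plan '[[[3,0,2],[0,0,0],10],[[3,0,4.5],[0,0,0],10],[[3,0,6.5],[0,0,0],10],[[3,-5,6.8],[0,0,0],10],[[3,-14,6.8],[0,0,0],10],[[3,-26,6.8],[0,0,0],10],[[3,-38,6.8],[0,0,0],10],[[3,-50,6.8],[0,0,0],10]]'

```text
t: 10.07
position: [566.8, -6.8, 77.6]
tcp_rot: [[-0.993, 0.118, -0.001], [0.118, 0.993, -0.001], [0.001, -0.001, -1.0]]
wrist_force: [0.2, -0.0, -2.2]
width: 23.0
```

arm_command --plan '[[[0,-12,0],[0,0,0],10],[[0,-24,0],[0,0,0],10],[[0,-36,0],[0,0,0],10],[[0,-48,0],[0,0,0],10],[[0,-60,0],[0,0,0],10],[[0,-72,0],[0,0,0],10],[[0,-84,0],[0,0,0],10],[[0,-94,0],[0,0,0],10]]'

```text
t: 10.73
position: [555.5, -101.5, 77.6]
tcp_rot: [[-0.993, 0.118, -0.001], [0.118, 0.993, -0.001], [0.001, -0.001, -1.0]]
wrist_force: [-0.9, 0.0, -3.3]
width: 23.1
```

arm_command --plan '[[[0,-10,0],[0,0,0],10],[[0,-21,0],[0,0,0],10],[[0,-32,0],[0,0,0],10],[[0,-43,0],[0,0,0],10],[[0,-54,0],[0,0,0],10],[[0,-64,0],[0,0,0],10],[[0,-69,0],[0,0,0],10],[[0,-69,0],[0,0,0],10]]'

```text
t: 11.4
position: [547.3, -171.3, 77.6]
tcp_rot: [[-0.993, 0.12, -0.001], [0.12, 0.993, -0.001], [0.001, -0.001, -1.0]]
wrist_force: [0.5, 1.4, -2.4]
width: 23.3
```

arm_command --plan '[[[0,0,-12],[0,0,0],10],[[0,0,-30],[0,0,0],10],[[5,20,-40],[0,0,0],10],[[15,55,-40],[0,0,0],10],[[25,85,-40],[0,0,0],10],[[35,105,-40],[0,0,0],10],[[40,110,-40],[0,0,0],10]]'

```text
t: 11.98
position: [519.6, -53.9, 117.7]
tcp_rot: [[-0.993, 0.117, -0.002], [0.117, 0.993, 0.0], [0.002, 0.0, -1.0]]
wrist_force: [-0.1, 0.6, -2.6]
width: 22.9
```

Run:
```python
from h import *
s=r.get_state();a=r.grab_frame("wrist");b=r.grab_frame("scene");print(s['t'],s['position'],s['wrist_force'])
np.savez("w5.npz",p=s['position'],R=s['tcp_rot'])
c=cv2.resize(b[150:310,140:360],None,fx=2.2,fy=2.2,interpolation=cv2.INTER_CUBIC)
a=cv2.resize(a[:,80:480],(300,315))
m=np.zeros((352,484+300,3),np.uint8);m[:,:484]=c;m[:315,484:]=a;cv2.imwrite("pics/w5.png",m)
```

```text
11.9833 [519.6 -53.9 117.7] [-0.1  0.6 -2.6]
```

View pics/w5.png

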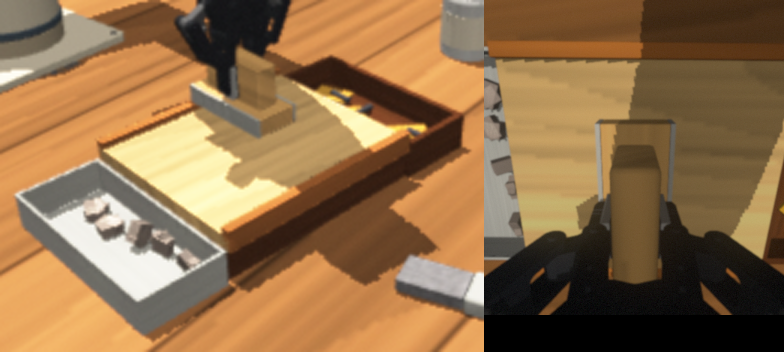

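All five chips are in the tray, at mosaic (95,209), (109,227), (139,233), (162,242) and (190,262), and the board is clear. I'll set the block down at the board's centre.

arm_command --plan '[[[0,0,10],[0,0,0],10],[[0,0,22],[0,0,0],10],[[0,0,31],[0,0,0],10],[[0,0,36],[0,0,0],10],[[0,0,38.5],[0,0,0],10],[[0,0,39.5],[0,0,0],10],[[0,0,40],[0,0,0],10],[[0,0,40],[0,0,0],10]]'

```text
t: 12.75
position: [520.4, -56.1, 78.0]
tcp_rot: [[-0.993, 0.117, -0.001], [0.117, 0.993, -0.001], [0.001, -0.001, -1.0]]
wrist_force: [0.7, -0.8, -2.1]
width: 23.3
```

arm_command --plan '[[[0,0,0.5],[0,0,0],10],[[0,0,1],[0,0,0],10],[[0,0,1],[0,0,0],10]]'

```text
t: 13.0
position: [520.5, -56.1, 77.2]
tcp_rot: [[-0.993, 0.117, -0.0], [0.117, 0.993, -0.001], [0.0, -0.001, -1.0]]
wrist_force: [0.2, -0.2, -3.5]
width: 23.2
```

arm_command --plan '[[[0,0,0.7],[0,0,0],10],[[0,0,1.3],[0,0,0],10],[[0,0,1.3],[0,0,0],10]]'

```text
t: 13.25
position: [520.8, -56.2, 76.5]
tcp_rot: [[-0.993, 0.117, 0.001], [0.117, 0.993, -0.001], [-0.001, -0.001, -1.0]]
wrist_force: [-0.8, 0.2, 4.4]
width: 23.1
```

Contact with the board: the wrist force rose to +4.4 N. Releasing and retreating.

arm_command --plan '[[[0,0,0],[0,0,0],60],[[0,0,0],[0,0,0],60],[[0,0,0],[0,0,0],60],[[0,0,0],[0,0,0],70],[[0,0,0],[0,0,0],70],[[0,0,0],[0,0,0],70]]'

```text
t: 13.75
position: [520.7, -56.1, 76.5]
tcp_rot: [[-0.993, 0.117, 0.0], [0.117, 0.993, -0.001], [-0.001, -0.001, -1.0]]
wrist_force: [-0.7, 0.1, 0.4]
width: 69.7
```

arm_command --plan '[[[0,0,-8],[0,0,0],70],[[0,0,-25],[0,0,0],70],[[0,0,-55],[0,0,0],70],[[0,0,-95],[0,0,0],70],[[0,0,-135],[0,0,0],70],[[0,0,-170],[0,0,0],70],[[0,0,-190],[0,0,0],70],[[0,0,-190],[0,0,0],70]]'

```text
t: 14.42
position: [521.9, -56.3, 271.9]
tcp_rot: [[-0.993, 0.117, 0.008], [0.117, 0.993, -0.003], [-0.009, -0.002, -1.0]]
wrist_force: [-0.2, -0.6, 0.1]
width: 70.1
```

Run:
```python
from h import *
s=r.get_state();a=r.grab_frame("wrist");b=r.grab_frame("scene");print(s['t'],s['position'],s['wrist_force'],s['width'])
c=cv2.resize(b[150:310,140:360],None,fx=2,fy=2,interpolation=cv2.INTER_CUBIC)
a=cv2.resize(a[:,40:520],(360,315))
m=np.zeros((320,440+360,3),np.uint8);m[:,:440]=c;m[:315,440:]=a;cv2.imwrite("pics/w6.png",m)
```

```text
14.4167 [521.9 -56.3 271.9] [-0.2 -0.6  0.1] 70.08111415614863
```

View pics/w6.png

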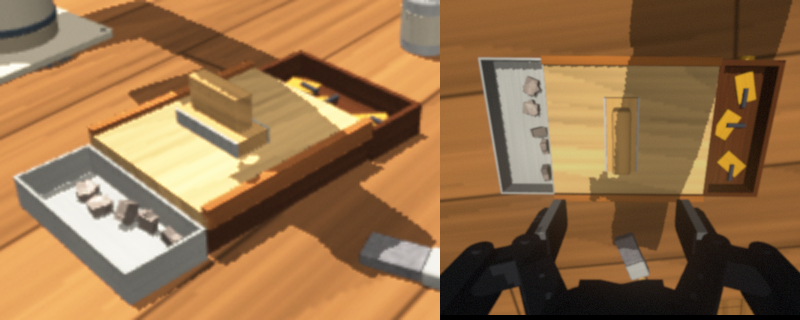

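The block stands flat mid-board at (622,135) in the wrist half, inside the rims. All five chips are in the tray at x≈532–545 and nothing is left on the board. Handing in.

```bash
python3 -c "
from plant import r
print(r.job_done())"
```

```text
the job is handed in; nothing more can be done
None
```

All five mortar chips are in the dust tray, and the scraper block stands flat on its foot in the middle of the cleared board, inside the rims and released. I gripped the block by its rib and swept the board in two lanes towards the tray: three chips went in on the first, two on the second. I kept hold of the block until all five were in.

The last scene and wrist pictures, taken after release, show five chips in the tray and none left on the board. The job took about 14.4 s of the 58 s allowed. The readings after each move never passed about 7 N at the wrist. I never moved the arm near the paint tin.

Two checks were slightly off:
- **Block grip:** the arm went about 4 mm lower than commanded when it gripped the block, so the fingertips touched the foot lightly (about 6.5 N).
- **Near rim:** before the first sweep the block was only about 1 mm from the near rim, so I shifted it 4 mm clear.

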